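# Line up the reagent bottles by height on the bench rail

## Task

Stand the four reagent bottles from the front of the worktop on the four discs of the tray rail in order of height: the tallest on the red disc at one end, then each next shorter one on the next disc along, so that the shortest stands on the far end disc. Set each upright and well centred on its own disc, knock none over, and leave the petri dish and the black cap where they lie.

Things in the scene. Friction and masses are not known exactly. Their poses are not given: they have to be found in the camera images.
- amber_bottle_mid (a point): Amber-brown glass bottle with a black cap and a paper label, the tallest: 112 mm high. Its round body is 38 mm across up to 73 mm above its foot; above that it narrows to the neck and cap (19 mm). Grip the body high, about 65 to 70 mm above the foot, to keep the cap clear of the palm. About 120 g. Upright and loose near the front edge; this point is on its axis, half-way up; z points up.
- big_dropper_mid (a point): Frosted clear dropper bottle with a white and blue label and a black rubber bulb, second tallest: 96 mm high. Its round body is 33 mm across up to 58 mm above its foot (grip it about 48 mm above the foot); collar 22 mm and bulb 13 mm across above that. About 60 g. Upright and loose near the front edge; this point is on its axis, half-way up; z points up.
- small_dropper_mid (a point): Smaller frosted clear dropper bottle with a white and blue label and a black rubber bulb, third: 80 mm high. Its round body is 27 mm across only up to 42 mm above its foot (grip it about 30 to 35 mm above the foot, so that the bulb stays clear of the palm); collar 18 mm and bulb 11 mm across above that. About 50 g. Upright and loose near the front edge; this point is on its axis, half-way up; z points up.
- blue_vial_mid (a point): Clear glass vial with a blue screw cap, the shortest: 58 mm high. 23 mm across up to 48 mm, cap 20 mm across above that. About 22 g. Upright and loose near the front edge; this point is on its axis, half-way up; z points up.
- disc_red: The red disc, 60 mm across, 3 mm thick, at one end of the row (either end): place of the tallest. The four discs are fixed in one straight row, 76 mm from centre to centre, on a low dark tray rail 316 x 78 mm, 6 mm thick with 8 mm high bright edges; the row runs roughly left-right, turned by up to about 13 degrees. Its origin is the centre of its underside, 6 mm above the worktop; its top, on which a bottle stands, is 9 mm above the worktop.
- disc_mid_a: One of the two inner white discs of the row, 60 mm across; which of them is next to the red disc varies. Its origin is the centre of its underside, 6 mm above the worktop; its top, on which a bottle stands, is 9 mm above the worktop.
- disc_mid_b: The other inner white disc, 60 mm across. Its origin is the centre of its underside, 6 mm above the worktop; its top, on which a bottle stands, is 9 mm above the worktop.
- disc_end: The white disc at the end of the row opposite to the red one, 60 mm across: place of the shortest. Its origin is the centre of its underside, 6 mm above the worktop; its top, on which a bottle stands, is 9 mm above the worktop.
- petri_dish_mid (a point): Bystander: clear lidded petri dish, 62 mm across, 15 mm high, lying loose to the left of the bottles, in front of the microscope; this point is its centre. It must not be moved.
- eyepiece_cover_mid (a point): Bystander: round black plastic cap, 34 mm across, 14 mm high, lying loose behind the rail; this point is its centre. It must not be moved.

How it is judged:
At the end, for the whole second after the job is handed in: The tallest bottle stands on the red disc, the second and third tallest on the next discs along and the shortest on the far end disc, each upright (within 7 degrees), its axis within 13 mm of its disc's centre, standing on the disc (height within 6 mm), released and at rest (horizontal distance between amber_bottle_mid and disc_red below 0.013 m and horizontal distance between blue_vial_mid and disc_end below 0.013 m and ((horizontal distance between disc_red and disc_mid_a below 0.095 m and horizontal distance between big_dropper_mid and disc_mid_a below 0.013 m and horizontal distance between small_dropper_mid and disc_mid_b below 0.013 m) or (horizontal distance between disc_red and disc_mid_b below 0.095 m and horizontal distance between big_dropper_mid and disc_mid_b below 0.013 m and horizontal distance between small_dropper_mid and disc_mid_a below 0.013 m)) and angle between each of amber_bottle_mid, big_dropper_mid, small_dropper_mid, blue_vial_mid's own z axis and vertical below 0.12 rad and height (world z) of amber_bottle_mid between 0.06 and 0.071 m and contact force between each of amber_bottle, big_dropper, small_dropper, blue_vial and the fingers below 0.05 N and linear speed of each of amber_bottle, big_dropper, small_dropper, blue_vial below 0.02 m/s and height (world z) of big_dropper_mid between 0.052 and 0.063 m and height (world z) of small_dropper_mid between 0.044 and 0.055 m and height (world z) of blue_vial_mid between 0.033 and 0.044 m); the robot touches nothing.
It fails at once if a bottle is knocked over (angle between any of amber_bottle_mid, big_dropper_mid, small_dropper_mid, blue_vial_mid's own z axis and vertical above 0.8 rad).
It fails at once if the petri dish is moved by more than 20 mm (distance of petri_dish_mid from where it was at the start of the episode above 0.02 m).
It fails at once if the black cap is moved by more than 20 mm (distance of eyepiece_cover_mid from where it was at the start of the episode above 0.02 m).
It also fails if it takes over 109 s, if anything falls off the work surface, if the arm or the gripper's body presses on something with over 40 N, if the wrist force passes 120 N, or if a joint passes its speed limit or range.

## Robot

A 6-joint arm with a two-finger parallel gripper is mounted at the origin on a cart in front of the work surface, level with it; the furniture and walls round the work are solid. World frame = base frame: x ahead of the robot, y to its left, z up, the work surface at z = 0. Lengths are in m, angles in rad, forces in N, time in s.
With the tool pointing down it reaches from about 0.225 to 0.725 m from the base axis. Payload 3.1 kg.
Tool frame: the origin (TCP) lies midway between the tips of the shut fingers; the grasp point (between the pads) lies 19 mm behind it; z points along the fingers, y is the line along which they close (so a half turn about z gives the same grasp; the last joint's range is limited). The gripper opens to 85 mm and grips with 20 to 120 N. Pads are 22 mm wide; open, the fingers measure 114 mm over their backs; the gripper's body (76 mm by 85 mm) begins 54 mm behind the grasp point. The pads swing forward as they close: fully open they stand 13 mm farther back than shut.
Start: joints at [-1.343, 0.048, 0.099, 1.622, 0, 1.443], TCP at [0.183, -0.492, 0.231] pointing down, gripper open.
Joint ranges: [-2.91, 2.91], [-0.99, 1.94], [-1.21, 1.42], [-2.12, 2.29], [-1.49, 1.47], [-3.14, 3.14]. Speed limits (rad/s): [2.79, 2.79, 3.14, 3.14, 3.14, 3.14].

## Interface

Orientations are given as a 3x3 rotation matrix whose columns are the frame's x, y, z axes.
In Python, from cell import status, camera, camera_model, workorder gives the robot as it stands.
- The arm moves only by the shell command python3 -m handwheel 'ROWS' [FORCE]. ROWS is JSON, a list that holds one entry, the list of rows, each a list of 5 numbers: the closure, from -1 (fully open) to 1 (shut), so that 0 is half open, then the shift along the world's x, y, z in cm, then the turn about the world's z in rad. In form: [[[grip, dx, dy, dz, yaw], ...]]. A call has 1 to 5 rows; each row is the pose to reach, as a shift and turn from the pose commanded when the call began; what a row does not reach only later rows make up. A row lasts 1/12 s, in which the tool goes at most 41.7 mm and 7.16 degrees, less where a joint would pass 70% of its speed; a pose out of reach is approached as far as the arm can. A call with a gripper value outside its range is refused whole. The fingers move at their own pace and stop on an object; FORCE is the grip in N (left out, the last holds). Time passes only in rows, so rows that repeat a pose let the fingers close. It gives the time, the measured TCP pose, the force, the opening and the grip force at its end, in the units of the state.
- status.get_obs(): the state, without advancing time (a new reading comes with each control period).
- camera(name): name is "scene" or "top" or "wrist"; returns the picture (400x640x3 uint8, red, green, blue); there is no depth.
- camera_model(name): a dict with "intrinsics" (3x3 intrinsics, pixels), "rvec" (rotation vector, rad) and "tvec" (3), from world to camera coordinates, as OpenCV has them. Camera axes: x right, y down, z forward; pixel columns grow to the right and rows downward; lengths in m; the calibration is good to about 2 mm. A picture is of the moment at which its call begins: read the wrist's pose just before it. camera_model takes no time and is no camera call; for the wrist camera it gives the pose at the moment of the call.
- workorder.hand_in(): hands the job in; it is judged then, once.
The state is a dict: "time_s": time; "q": joint angles; "qvel": joint speeds; "joint_torque": joint torques, N m; "eef_pos": TCP position; "eef_rot": TCP orientation; "ft_force": force on the tool from outside, world axes, zero at the start; "wrist_torque": the same for the moment, N m; "grip_width": opening from 0.0 (shut) to 1.0 (fully open); "gripper_force": force on a finger pad.
Only numpy, scipy, OpenCV 4.12 (cv2) and the standard library are available. Lean on these libraries where they do the work, as an engineer would, in place of code of your own. Each camera call takes 0.05 s, during which the arm holds its last target. There are 200 camera calls.

## Working session

There is one attempt and no reset: what is moved stays moved. The work goes in short steps, Python scripts to look and compute and a shell command to move; the robot and the scene stay as the last step left them, time stands still between calls to the robot, and variables do not carry over. Pictures are saved under pics/ and viewed, at most 14 in all, crops included, and the job is handed in when it is done.

```bash
mkdir -p pics; ls; python3 - <<'E'
from cell import status,camera,camera_model
import cv2
o=status.get_obs(); print(o['time_s'],o['eef_pos'],o['eef_rot'],o['grip_width'])
for n in('top','scene'):
    cv2.imwrite(f'pics/{n}0.png',camera(n)[:,:,::-1]); m=camera_model(n); print(n,m)
E
```

```text
pics
0.0 [ 0.18273015 -0.49152197  0.23009402] [[ 9.37375368e-01  3.48320462e-01 -5.24462377e-04]
 [ 3.48320715e-01 -9.37372567e-01  2.31301454e-03]
 [ 3.14053648e-04 -2.35084397e-03 -9.99997187e-01]] 1.0011725960386366
top {'intrinsics': array([[500.93908067,   0.        , 323.19287197],
       [  0.        , 500.93908067, 195.09131411],
       [  0.        ,   0.        ,   1.        ]]), 'rvec': array([ 2.16864933, -2.11104027,  0.18992004]), 'tvec': array([-0.09192348,  0.58725311,  1.28032565])}
scene {'intrinsics': array([[401.93305548,   0.        , 320.24648578],
       [  0.        , 401.93305548, 201.84211085],
       [  0.        ,   0.        ,   1.        ]]), 'rvec': array([ 0.9990948 , -2.18998057,  1.25597479]), 'tvec': array([0.33391913, 0.28564873, 0.48003414])}
```

View pics/top0.png

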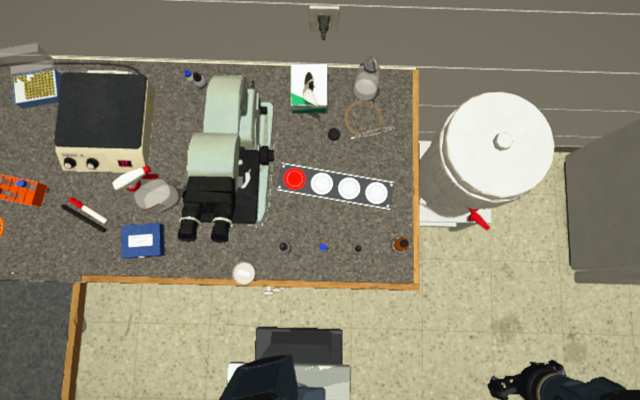

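View pics/scene0.png

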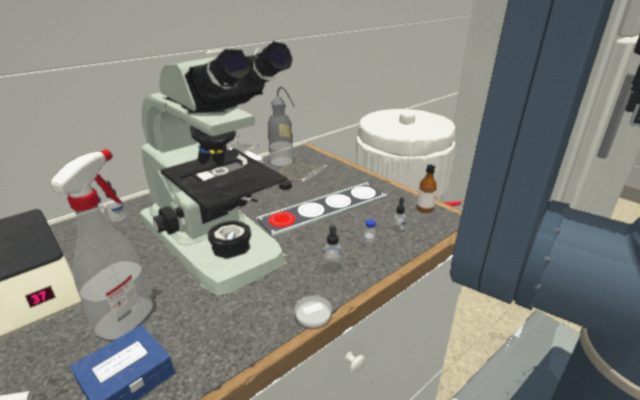

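The top view shows the red disc at (294,179), white discs at (321,184), (348,188) and (376,193), and the cap at (334,134). The bottles left to right are a dropper (284,246), the vial (323,247), a dropper (358,248) and the amber bottle (402,244). In the scene view the left dropper is the larger one.

```bash
cat > h.py <<'E'
import numpy as np,cv2
from cell import status,camera,camera_model
def ray(m,u,v):
    R=cv2.Rodrigues(np.array(m['rvec']))[0];d=R.T@np.linalg.inv(m['intrinsics'])@[u,v,1];return -R.T@m['tvec'],d
def onz(m,u,v,z):
    c,d=ray(m,u,v);return c+d*(z-c[2])/d[2]
def proj(m,p): return cv2.projectPoints(np.array([p],float),np.array(m['rvec']),np.array(m['tvec']),m['intrinsics'],None)[0].ravel()
def blob(mask,u,v,r,amin=4):
    w=np.zeros(mask.shape,np.uint8);cv2.circle(w,(int(u),int(v)),r,1,-1)
    n,l,s,c=cv2.connectedComponentsWithStats((mask&(w>0)).astype(np.uint8))
    if n<2:return None
    i=1+np.argmax(s[1:,4]);return c[i],s[i]
E
python3 - <<'E'
from h import *
im=cv2.imread('pics/top0.png')[:,:,::-1].astype(int);m=camera_model('top');print('cam',ray(m,0,0)[0])
R,G,B=im[...,0],im[...,1],im[...,2]
red=(R>150)&(G<90)&(B<90);wh=im.min(2)>190;bl=(B>R+50);dk=im.max(2)<60
amb=(R>G+25)&(R<190)&(R>B+40)
for n,k,u,v,r,z in[('red',red,294,179,16,.009),('w1',wh,321,184,13,.009),('w2',wh,348,188,13,.009),('w3',wh,376,193,13,.009),
 ('big',dk,284,246,9,.085),('vial',bl,323,247,9,.056),('small',dk,358,248,9,.07),('ambcap',dk,402,244,9,.108),('amb',amb,402,244,14,.06),('blackcap',dk,334,134,12,.012)]:
    b=blob(k,u,v,r);
    if b is None: print(n,None);continue
    print(n,b[0].round(1),b[1],onz(m,*b[0],z).round(4))
s=cv2.imread('pics/scene0.png');t=im[:,:,::-1].astype(np.uint8)
cv2.imwrite('pics/c1.png',np.vstack([cv2.resize(t[225:265,260:420],(800,200),interpolation=2),cv2.resize(s[150:270,290:470],None,fx=3.33,fy=3.33)[:400,:600].copy() if 0 else cv2.copyMakeBorder(cv2.resize(s[155:275,300:480],(600,400)),0,0,0,200,0)]))
E
```

```text
cam [ 0.36990275 -0.06408403  1.36074065]
red [294.2 178.4] [283 168  23  22 392] [0.6405 0.0045 0.009 ]
w1 [321.4 183.1] [311 173  22  21 374] [ 0.6295 -0.0707  0.009 ]
w2 [348.7 187.9] [338 178  22  21 370] [ 0.6182 -0.1458  0.009 ]
w3 [375.9 192.6] [365 182  22  22 373] [ 0.6074 -0.2209  0.009 ]
big [283.2 246.4] [280 243   7   7  35] [0.4489 0.0223 0.085 ]
vial [322.7 246.8] [319 244   8   7  46] [ 0.4523 -0.0781  0.056 ]
small [357.7 248.4] [355 246   6   6  24] [ 0.4497 -0.1681  0.07  ]
ambcap [403.7 242.9] [400 240   8   7  42] [ 0.4642 -0.28    0.108 ]
amb [399.8 244.5] [394 237  15  15 119] [ 0.4634 -0.2782  0.06  ]
blackcap [333.5 134. ] [328 128  12  12 111] [ 0.7693 -0.1008  0.012 ]
```

View pics/c1.png

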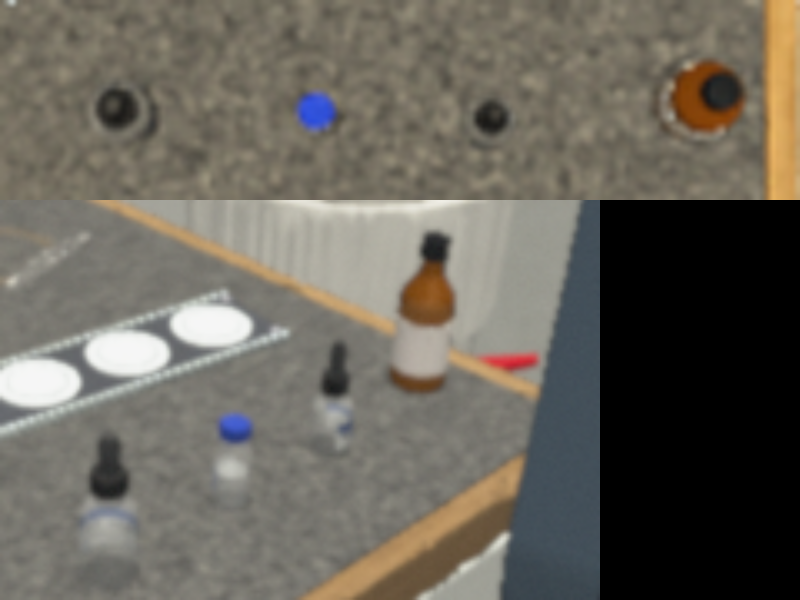

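Four discs at 76 mm pitch confirm the measurement. I'll start with the amber bottle, closing the fingers across the row (yaw +1.07).

```bash
python3 -m handwheel '[[[-1,3,2.2,0,0.11],[-1,6,4.4,0,0.22],[-1,9,6.6,0,0.33],[-1,12,8.8,0,0.44],[-1,14,10.6,0,0.55]]]' 40
python3 -m handwheel '[[[-1,3,2.2,0,0.11],[-1,6,4.4,0,0.22],[-1,9,6.6,0,0.33],[-1,12,8.8,0,0.44],[-1,14,10.6,0,0.52]]]'
python3 -m handwheel '[[[-1,0,0,0,0],[-1,0,0,0,0],[-1,0,0,0,0]]]'
python3 - <<'E'
from h import *
m=camera_model('wrist');o=status.get_obs();im=camera('wrist');print(o['eef_pos'],o['eef_rot'],o['q'],o['time_s']);cv2.imwrite('pics/w1.png',im[:,:,::-1])
print(ray(m,320,200)); print([proj(m,p).round(0) for p in[(.464,-.279,.112),(.464,-.279,0)]])
E
```

```text
time_s: 0.52
eef_pos: [0.3247, -0.3842, 0.2307]
eef_rot: [[0.612, 0.791, 0.0], [0.791, -0.612, 0.001], [0.001, -0.001, -1.0]]
ft_force: [-0.1, -0.6, -0.7]
grip_width: 1.002
gripper_force: 0.0
time_s: 0.93
eef_pos: [0.4648, -0.278, 0.2305]
eef_rot: [[0.138, 0.99, -0.0], [0.99, -0.138, 0.001], [0.001, -0.0, -1.0]]
ft_force: [-0.5, -0.2, -0.3]
grip_width: 0.999
gripper_force: 0.0
time_s: 1.18
eef_pos: [0.4624, -0.2801, 0.2308]
eef_rot: [[0.145, 0.989, -0.001], [0.989, -0.145, 0.0], [0.0, -0.001, -1.0]]
ft_force: [-0.7, -0.7, 0.2]
grip_width: 1.0
gripper_force: 0.0
[ 0.46241072 -0.28011931  0.23076845] [[ 1.44917153e-01  9.89442857e-01 -1.36056577e-03]
 [ 9.89443792e-01 -1.44916967e-01  2.34860586e-04]
 [ 3.52120644e-05 -1.38023868e-03 -9.99999047e-01]] [-6.68332186e-01  9.02722064e-02  1.42648047e-01  1.62438555e+00
 -6.58780724e-04  1.04789376e+00] 1.1833
(array([ 0.47426433, -0.20830174,  0.37409423]), array([-0.04092464, -0.29701573, -0.95414324]))
[array([319., 189.]), array([319., 166.])]
```

View pics/w1.png

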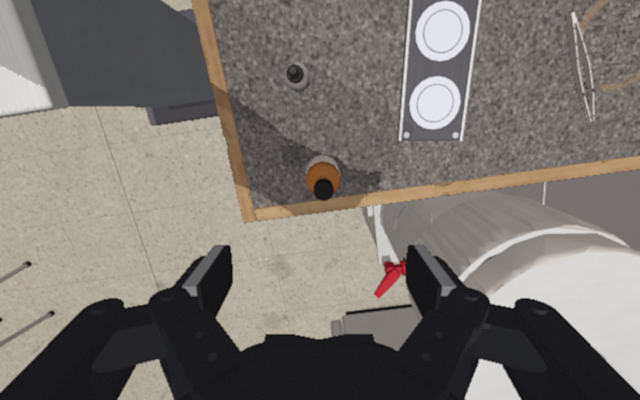

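The wrist view shows the amber cap at (323,189), predicted (319,189), so about 3 mm further in +x. Descending and gripping.

```bash
python3 -m handwheel '[[[-1,0.3,0.1,-4,0],[-1,0.3,0.1,-8,0],[-1,0.3,0.1,-12,0],[-1,0.3,0.1,-16,0],[-1,0.3,0.1,-18.5,0]]]' | grep -E "eef_pos|force"
python3 -m handwheel '[[[-1,0,0,0,0],[0,0,0,0,0],[1,0,0,0,0],[1,0,0,0,0],[1,0,0,0,0]]]' 30
python3 -m handwheel '[[[1,0,0,0,0],[1,0,0,0,0],[1,0,0,0,0],[1,0,0,0,0],[1,0,0,0,0]]]'
```

```text
eef_pos: [0.4624, -0.2785, 0.0416]
ft_force: [-0.2, 0.3, -0.3]
gripper_force: 0.0
time_s: 2.07
eef_pos: [0.4667, -0.2802, 0.0482]
eef_rot: [[0.145, 0.989, 0.002], [0.989, -0.145, -0.002], [-0.002, 0.003, -1.0]]
ft_force: [-0.5, -0.9, 1.1]
grip_width: 0.458
gripper_force: 0.0
time_s: 2.48
eef_pos: [0.4668, -0.2802, 0.0483]
eef_rot: [[0.145, 0.989, 0.002], [0.989, -0.145, -0.003], [-0.002, 0.002, -1.0]]
ft_force: [-0.8, 0.2, 6.1]
grip_width: 0.428
gripper_force: 30.8
```

```bash
python3 -m handwheel '[[[1,0,0,2.5,0],[1,0,0,5,0.12],[1,0,0,8,0.24],[1,0,0,10,0.36],[1,0,0,11,0.48]]]' | grep -E "eef_pos|force|width"
for i in 1 2 3 ; do :; done
python3 -m handwheel '[[[1,0,0,0,0.12],[1,0,0,0,0.24],[1,0,0,0,0.36],[1,0,0,0,0.48],[1,0,0,0,0.6]]]' | grep -E "eef_pos"
python3 -m handwheel '[[[1,0,0,0,0.12],[1,0,0,0,0.24],[1,0,0,0,0.36],[1,0,0,0,0.48],[1,0,0,0,0.6]]]' | grep -E "eef_pos"
python3 -m handwheel '[[[1,0,0,0,0.12],[1,0,0,0,0.24],[1,0,0,0,0.36],[1,0,0,0,0.48],[1,0,0,0,0.6]]]' | grep -E "eef_pos"
python3 -m handwheel '[[[1,0,0,0,0.12],[1,0,0,0,0.24],[1,0,0,0,0.36],[1,0,0,0,0.48],[1,0,0,0,0.6]]]' | grep -E "eef_pos"
python3 -m handwheel '[[[1,0,0,0,0.12],[1,0,0,0,0.24],[1,0,0,0,0.26],[1,0,0,0,0.26],[1,0,0,0,0.26]]]' | grep -vE "eeff_pos"
python3 - <<'E'
from h import *
a,b=camera_model('top'),camera_model('scene')
for t,s in[((268,155),(285,185)),((262,170),(270,172))]:
    c1,d1=ray(a,*t);c2,d2=ray(b,*s);k=np.linalg.lstsq(np.c_[d1,-d2],c2-c1,rcond=None)[0];print(c1+k[0]*d1,c2+k[1]*d2)
print(status.get_obs()['q'])
cv2.imwrite('pics/t1.png',camera('top')[130:280,200:440,::-1].repeat(3,0).repeat(3,1))
E
```

```text
eef_pos: [0.4672, -0.2799, 0.1599]
ft_force: [0.5, -0.3, -1.6]
grip_width: 0.428
gripper_force: 30.7
eef_pos: [0.4657, -0.2787, 0.1558]
eef_pos: [0.4657, -0.2787, 0.1557]
eef_pos: [0.4657, -0.2787, 0.1557]
eef_pos: [0.4657, -0.2787, 0.1557]
time_s: 4.98
eef_pos: [0.4658, -0.2789, 0.156]
eef_rot: [[-0.148, -0.989, -0.0], [-0.989, 0.148, 0.0], [-0.0, 0.0, -1.0]]
ft_force: [0.2, -0.2, -1.3]
grip_width: 0.431
gripper_force: 30.7
[0.67599517 0.0670233  0.12416478] [0.61883482 0.00376088 0.10330838]
[0.62889435 0.07615676 0.16054915] [0.60512419 0.04656347 0.1519618 ]
[-6.63156473e-01  9.09590537e-02 -4.99701968e-03  1.47542557e+00
  8.38277378e-05 -2.08507633e+00]
```

View pics/t1.png

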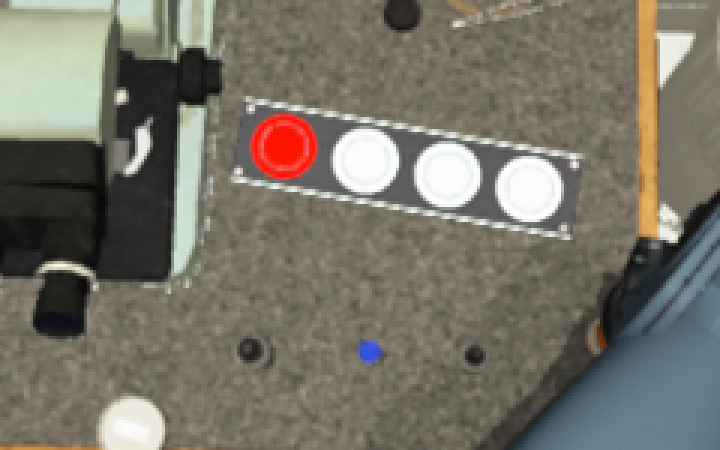

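The top view shows the rail, microscope knob at about (273,155) full-frame, with about 10 mm clearance beside the red disc. The camera is now on the far side. Carrying the amber bottle to the red disc.

```bash
python3 -m handwheel '[[[1,1,1.7,0,0],[1,3,4.8,0,0],[1,5,8,0,0],[1,7,11.3,0,0],[1,9,14.5,0,0]]]' | grep -E "eef_pos"
python3 -m handwheel '[[[1,2,3.2,0,0],[1,4,6.5,0,0],[1,6,9.8,0,0],[1,7.5,12.3,0,0],[1,8.5,13.8,0,0]]]' | grep -E "eef_pos"
python3 -m handwheel '[[[1,0,0,0,0],[1,0,0,0,0],[1,0,0,0,0]]]' 
python3 - <<'E'
from h import *
o=status.get_obs();im=camera('wrist');print((np.array([.6405,.0045,.0575])-o['eef_pos'])*100,o['q'],o['time_s']);cv2.imwrite('pics/w2.png',im[:,:,::-1])
m=camera_model('wrist');print(proj(m,(.6405,.0045,.009)),proj(m,(.6295,-.0707,.009)),o['eef_pos'])
E
```

```text
eef_pos: [0.5565, -0.1327, 0.1564]
eef_pos: [0.642, 0.0075, 0.1559]
time_s: 6.12
eef_pos: [0.6405, 0.0034, 0.1561]
eef_rot: [[-0.147, -0.989, -0.001], [-0.989, 0.147, -0.001], [0.001, 0.001, -1.0]]
ft_force: [-0.3, -0.8, -1.8]
grip_width: 0.432
gripper_force: 30.7
[ 2.85923446e-03  1.12376299e-01 -9.85732332e+00] [-9.90237015e-02  3.49511003e-01  2.97057102e-01  1.51918189e+00
 -7.04254870e-04 -1.52232562e+00] 6.1167
[319.83880782 183.37207529] [319.64042948 105.44215387] [0.64047141 0.00337624 0.15607323]
```

View pics/w2.png

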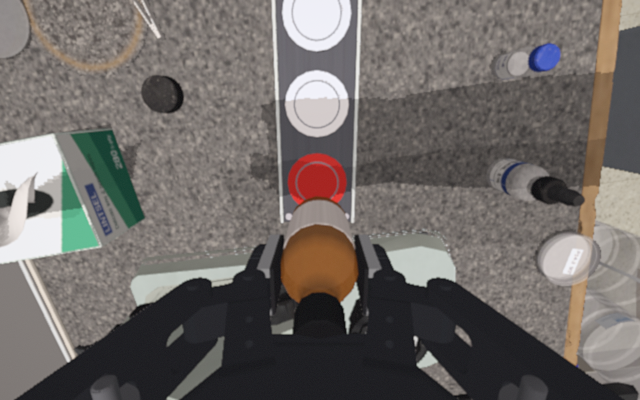

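Wrist view: red disc at (317,182) against a predicted (320,183), white at (317,103), so about 2 mm further in +x, as before. The bottle hangs straight and the dropper, vial and dish are undisturbed. Lowering.

```bash
python3 -m handwheel '[[[1,0.2,0.1,-2,0],[1,0.2,0.1,-5,0],[1,0.2,0.1,-7.5,0],[1,0.2,0.1,-8.7,0],[1,0.2,0.1,-9.2,0]]]' | grep -E "eef_pos|force"
python3 -m handwheel '[[[1,0,0,-0.2,0],[1,0,0,-0.4,0],[1,0,0,-0.5,0],[1,0,0,-0.6,0],[1,0,0,-0.6,0]]]' | grep -E "eef_pos|force"
python3 -m handwheel '[[[1,0,0,0,0],[1,0,0,0,0]]]' | grep -E "eef_pos|force"
```

```text
eef_pos: [0.6401, 0.0039, 0.061]
ft_force: [0.3, -0.7, -1.3]
gripper_force: 30.7
eef_pos: [0.6438, 0.0048, 0.0597]
ft_force: [-0.4, 0.9, -1.2]
gripper_force: 30.7
eef_pos: [0.6433, 0.0049, 0.059]
ft_force: [-0.1, -0.1, -0.8]
gripper_force: 30.7
```

```bash
python3 -m handwheel '[[[1,0,0,-0.1,0],[1,0,0,-0.2,0],[1,0,0,-0.2,0],[1,0,0,-0.2,0]]]' | grep -E "eef_pos|force"
python3 -m handwheel '[[[0.4,0,0,0,0],[0,0,0,0,0],[-0.5,0,0,0,0],[-1,0,0,0,0],[-1,0,0,0,0]]]' | grep -E "eef_pos|force|width"
python3 -m handwheel '[[[-1,0,0,0,0],[-1,0,0,0,0],[-1,0,0,0,0],[-1,0,0,0,0]]]' | grep -E "eef_pos|force|width"
```

```text
eef_pos: [0.6433, 0.0049, 0.0574]
ft_force: [-0.6, -0.3, 4.3]
gripper_force: 31.2
eef_pos: [0.6425, 0.0049, 0.0555]
ft_force: [-0.2, -0.3, -0.4]
grip_width: 0.903
gripper_force: 0.0
eef_pos: [0.6428, 0.0049, 0.0562]
ft_force: [-0.6, -0.6, 0.3]
grip_width: 1.0
gripper_force: 0.0
```

```bash
python3 -m handwheel '[[[-1,0,0,3,0],[-1,0,0,6,0],[-1,0,0,9.5,0],[-1,0,0,12.5,0],[-1,0,0,13,0]]]' | grep -E "eef_pos|force"
python3 -m handwheel '[[[-1,-4,0.4,0,0],[-1,-8,0.8,0,0],[-1,-12,1.2,0,0],[-1,-16,1.6,0,0],[-1,-19,1.8,0,0]]]' | grep -E "eef_pos|force"
python3 -m handwheel '[[[-1,0,0,0,0],[-1,0,0,0,0],[-1,0,0,0,0]]]' | grep -E "eef_pos|force"
python3 - <<'E'
from h import *
m=camera_model('wrist');o=status.get_obs();im=camera('wrist');print(o['eef_pos'],o['time_s'],o['q']);cv2.imwrite('pics/w3.png',im[:,:,::-1])
print(proj(m,(.449,.0223,.096)),proj(m,(.451,.0223,.096)),proj(m,(.451,.0243,.096)))
E
```

```text
eef_pos: [0.646, 0.0046, 0.1943]
ft_force: [0.5, 0.4, 0.4]
gripper_force: 0.0
eef_pos: [0.4499, 0.0234, 0.1858]
ft_force: [-0.4, 0.3, 0.6]
gripper_force: 0.0
eef_pos: [0.4537, 0.0228, 0.1866]
ft_force: [0.8, -0.8, -0.6]
gripper_force: 0.0
[0.45369027 0.02278504 0.18659805] 9.3333 [-9.75944494e-02 -1.44488308e-01 -1.74947759e-01  1.53832000e+00
 -5.06934613e-05 -1.52178984e+00]
[325.80068664 196.74300791] [323.42157816 197.07925728] [323.76254372 199.34892209]
```

View pics/w3.png

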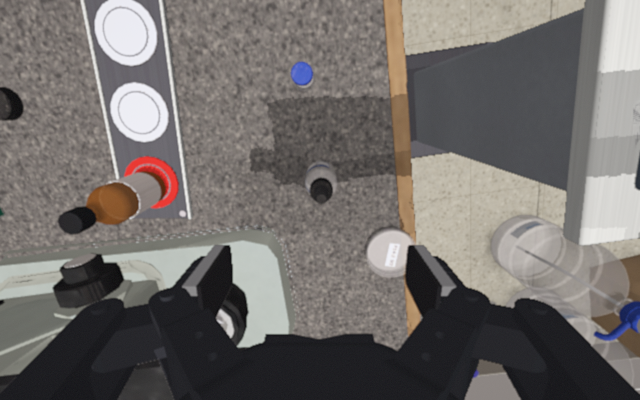

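Wrist view: amber stands upright on red at (150,185). The dropper bulb's top is near (321,194), so the bottle is at about (0.453, 0.020). The dish is clear of the fingers.

```bash
python3 -m handwheel '[[[-1,-0.1,-0.2,-4,0],[-1,-0.1,-0.2,-8,0],[-1,-0.1,-0.2,-12,0],[-1,-0.1,-0.2,-14.5,0],[-1,-0.1,-0.2,-15.7,0]]]' | grep -E "eef_pos|force"
python3 -m handwheel '[[[-1,0,0,0,0],[0,0,0,0,0],[1,0,0,0,0],[1,0,0,0,0],[1,0,0,0,0]]]' 25| grep -E "eef_pos|force"
python3 -m handwheel '[[[1,0,0,0,0],[1,0,0,0,0],[1,0,0,0,0],[1,0,0,0,0],[1,0,0,0,0]]]'| grep -E "eef_pos|force|width"
python3 -m handwheel '[[[1,0,0,1,0],[1,0,0,3,0],[1,0,0,6,0],[1,0,0,8,0],[1,0,0,9,0]]]'| grep -E "eef_pos|force|width"
python3 -m handwheel '[[[1,0,0,0,0],[1,0,0,0,0],[1,0,0,0,0]]]'| grep -E "eef_pos|force|width"
```

```text
eef_pos: [0.4496, 0.021, 0.0244]
ft_force: [-0.0, 0.6, -0.5]
gripper_force: 0.0
eef_pos: [0.4536, 0.0207, 0.031]
ft_force: [0.3, -0.8, -0.8]
gripper_force: 0.0
eef_pos: [0.4531, 0.0207, 0.0309]
ft_force: [-0.1, 0.5, 5.3]
grip_width: 0.366
gripper_force: 24.8
eef_pos: [0.4533, 0.0208, 0.1226]
ft_force: [0.6, -0.3, -0.5]
grip_width: 0.364
gripper_force: 25.1
eef_pos: [0.4507, 0.021, 0.1176]
ft_force: [0.2, -0.4, 0.0]
grip_width: 0.366
gripper_force: 25.1
```

```bash
python3 -m handwheel '[[[1,2,-2,0,0],[1,5,-4,0,0],[1,8,-6,0,0],[1,11,-8,0,0],[1,14,-9,0,0]]]' | grep -E "eef_pos"
python3 -m handwheel '[[[1,2,-0.1,0,0],[1,3.5,-0.1,0,0],[1,4.1,-0.1,0,0],[1,4.1,-0.1,0,0],[1,4.1,-0.1,0,0]]]' | grep -E "eef_pos"
python3 -m handwheel '[[[1,0,0,0,0],[1,0,0,0,0],[1,0,0,0,0]]]' | grep -E "eef_pos|force"
python3 - <<'E'
from h import *
m=camera_model('wrist');o=status.get_obs();im=camera('wrist');print((np.array([.6315,-.0702,.040])-o['eef_pos'])*100,o['time_s']);cv2.imwrite('pics/w4.png',im[:,:,::-1])
print(proj(m,(.6315,-.0702,.009)),proj(m,(.6182,-.1458,.009)),proj(m,(.6315,-.0702,.087)),proj(m,(.6425,.0048,.121)))
E
```

```text
eef_pos: [0.5916, -0.0712, 0.1165]
eef_pos: [0.6314, -0.0697, 0.1176]
eef_pos: [0.6321, -0.0699, 0.1196]
ft_force: [0.5, 0.6, -0.2]
gripper_force: 25.1
[-0.0644486  -0.03085217 -7.96073452] 12.3833
[320.59813163 191.15242423] [323.28921067 101.50239508] [321.3766467  223.91381629] [321.73809299 361.63850225]
```

View pics/w4.png

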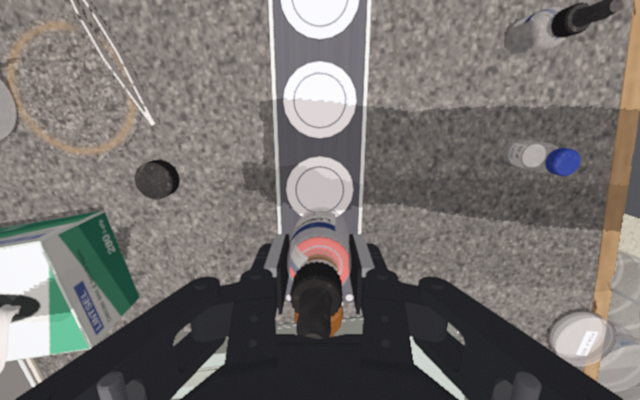

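```bash
python3 - <<'E'
from h import *
m=camera_model('wrist');im=cv2.imread('pics/w4.png')
print(onz(m,319,209,.0887), onz(m,288,232,.0887),onz(m,347,232,.0887))
cv2.imwrite('pics/c4.png',cv2.resize(im[150:350,250:390],(560,800//1)[::1] if 0 else (420,600),interpolation=cv2.INTER_CUBIC))
E
```

```text
[ 0.63164116 -0.08107174  0.0887    ] [ 0.65364902 -0.0685213   0.0887    ] [ 0.61611806 -0.06296028  0.0887    ]
```

View pics/c4.png

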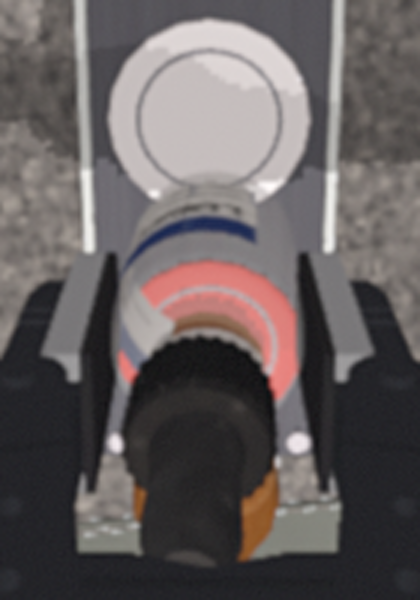

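The foot's front edge lies a few mm toward +y of the expected place, so I shift 3 mm in −y and lower.

```bash
python3 -m handwheel '[[[1,0,-0.3,-2,0],[1,0,-0.3,-4,0],[1,0,-0.3,-6,0],[1,0,-0.3,-7,0],[1,0,-0.3,-7.4,0]]]' | grep -E "eef_pos|force"
python3 -m handwheel '[[[1,0,0,-0.1,0],[1,0,0,-0.2,0],[1,0,0,-0.3,0],[1,0,0,-0.4,0],[1,0,0,-0.4,0]]]' | grep -E "eef_pos|force"
python3 -m handwheel '[[[1,0,0,-0.1,0],[1,0,0,-0.1,0]]]' | grep -E "eef_pos|force"
```

```text
eef_pos: [0.6308, -0.0727, 0.0428]
ft_force: [-0.9, -0.3, -1.2]
gripper_force: 25.1
eef_pos: [0.6336, -0.0733, 0.0423]
ft_force: [-0.8, -0.4, -0.9]
gripper_force: 25.1
eef_pos: [0.6331, -0.0732, 0.0406]
ft_force: [-0.1, -0.2, -1.9]
gripper_force: 25.1
```

```bash
python3 -m handwheel '[[[1,0,0,-0.1,0],[1,0,0,-0.1,0],[1,0,0,-0.1,0]]]' | grep -E "eef_pos|force"
python3 -m handwheel '[[[1,0,0,-0.1,0],[1,0,0,-0.1,0],[1,0,0,-0.1,0]]]' | grep -E "eef_pos|force"
```

```text
eef_pos: [0.6331, -0.0732, 0.0401]
ft_force: [-1.5, -0.3, 3.3]
gripper_force: 25.5
eef_pos: [0.6332, -0.0732, 0.04]
ft_force: [-2.7, -0.2, 7.1]
gripper_force: 25.9
```

```bash
python3 -m handwheel '[[[0.5,0,0,0,0],[0,0,0,0,0],[-0.5,0,0,0,0],[-1,0,0,0,0],[-1,0,0,0,0]]]' | grep -E "eef_pos|force"
python3 -m handwheel '[[[-1,0,0,0,0],[-1,0,0,0,0],[-1,0,0,0,0],[-1,0,0,0,0]]]' | grep -E "eef_pos|width"
python3 -m handwheel '[[[-1,0,0,3,0],[-1,0,0,6,0],[-1,0,0,9,0],[-1,0,0,12,0],[-1,0,0,14,0]]]' | grep -E "eef_pos|force"
python3 -m handwheel '[[[-1,-3.5,-1.8,0,0],[-1,-7,-3.6,0,0],[-1,-10.5,-5.4,0,0],[-1,-14,-7.3,0,0],[-1,-18,-9.5,0,0]]]' | grep -E "eef_pos|force"
python3 -m handwheel '[[[-1,0,0,0,0],[-1,0,0,0,0],[-1,0,0,0,0]]]' | grep -E "eef_pos|force"
python3 - <<'E'
from h import *
m=camera_model('wrist');o=status.get_obs();im=camera('wrist');t=camera('top');print(o['eef_pos'],o['time_s'],o['q'][5])
print(proj(m,(.452,-.168,.08)),proj(m,(.452,-.168,0)),proj(m,(.454,-.168,.08)))
cv2.imwrite('pics/t5.png',t[:,:,::-1])
cv2.imwrite('pics/w5.png',np.vstack([im[:300,:,::-1],cv2.resize(t[150:220,270:420,::-1],(640,299),interpolation=cv2.INTER_CUBIC)]))
E
```

```text
eef_pos: [0.6326, -0.073, 0.0377]
ft_force: [0.5, 0.8, -1.4]
gripper_force: 0.0
eef_pos: [0.6328, -0.0731, 0.0381]
grip_width: 0.998
eef_pos: [0.6339, -0.0734, 0.1822]
ft_force: [0.8, -0.1, 0.4]
gripper_force: 0.0
eef_pos: [0.455, -0.1666, 0.1784]
ft_force: [0.1, -1.0, 0.1]
gripper_force: 0.0
eef_pos: [0.4569, -0.1663, 0.1787]
ft_force: [0.5, 0.4, 0.9]
gripper_force: 0.0
[ 0.45689298 -0.16634939  0.17874796] 15.7667 -1.9111193501766852
[325.56606881 192.71032098] [324.07585911 173.01443553] [323.25776378 193.03967361]
```

View pics/w5.png

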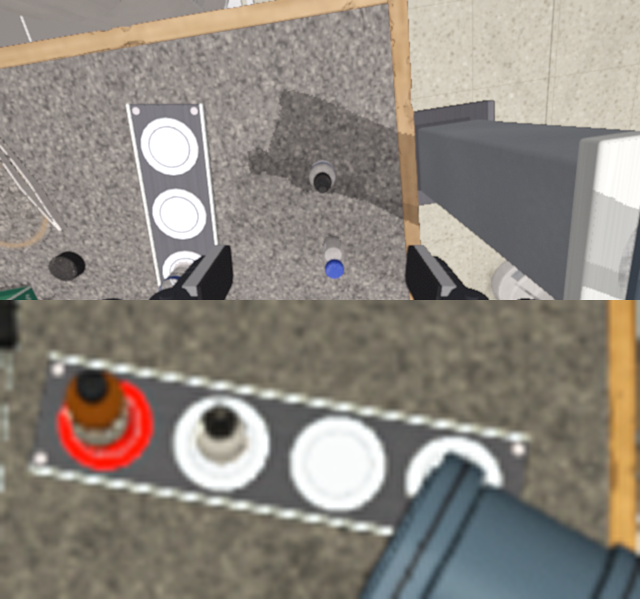

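```bash
python3 - <<'E'
from h import *
t=camera_model('top');m=camera_model('wrist');T=cv2.imread('pics/t5.png').astype(int)
dk=T.max(2)<75
for n,u,v,z,e in[('amb',292,169,.119,(.6405,.0045)),('big',321.6,177,.098,(.6295,-.0707))]:
    b=blob(dk,u,v,7);p=onz(t,*b[0],z);print(n,b[0],b[1],p,p[:2]-e)
W=cv2.imread('pics/w5.png').astype(int);W=W[:300]
b=blob(W.max(2)<50,322,181,16);print(b,onz(m,*b[0],.074),onz(m,b[0][0],b[1][1]+b[1][3]-6,.08),onz(m,321,161,.0)-[0,0,0])
v=blob(W[...,0]>W[...,2]+60,334,268,14);print(v,onz(m,*v[0],.055))
E
```

```text
amb [290.9787234  169.57446809] [288 166   7   8  47] [0.64106801 0.00781188 0.119     ] [0.00056801 0.00331188]
big [321.         178.48571429] [318 176   7   6  35] [ 0.62446669 -0.06888755  0.098     ] [-0.00503331  0.00181245]
(array([321.68939394, 180.73484848]), array([315, 173,  15,  17, 132], dtype=int32)) [ 0.454635   -0.17705522  0.074     ] [ 0.45488492 -0.17568108  0.08      ] [ 0.45412767 -0.18148726  0.        ]
(array([334.08118081, 268.86346863]), array([325, 260,  19,  19, 271], dtype=int32)) [ 0.45581723 -0.07877995  0.055     ]
```

```bash
python3 - <<'E'
from h import *
s=camera_model('scene')
print(onz(s,401.4,199.5,.08),onz(s,333,227,.096))
# foot estimates: big foot bottom ~ crop(107,583), small (343,449)
print(onz(s,300+107*.3,155+575-200*1 if 0 else 155+(575-200)*.3,0),onz(s,300+340*.3,155+(446-200)*.3,0),onz(s,300+233*.3,155+(418-200)*.3,.058))
T=cv2.imread('pics/t5.png');print()
t=camera_model('top');cv2.imwrite('pics/c6.png',cv2.resize(T[230:260,340:375],(560,480),interpolation=cv2.INTER_CUBIC));print(proj(t,(.452,-.168,.08)),proj(t,(.455,-.176,.08)),proj(t,(.452,-.168,.0)))
E
```

```text
[ 0.44509183 -0.16253709  0.08      ] [0.44501982 0.02709194 0.096     ]
[4.49874946e-01 2.40262723e-02 5.55111512e-17] [ 0.44672151 -0.17804684  0.        ] [ 0.45606892 -0.08218273  0.058     ]

[357.98860902 247.2683388 ] [361.13752638 246.17269005] [355.5669425  249.10396375]
```

View pics/c6.png

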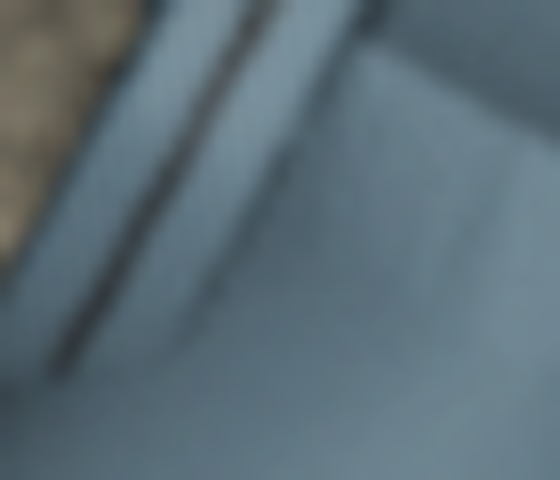

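The crop shows only the arm over the spot. Averaging the estimates gives (0.455, −0.170), which is within grasp tolerance. Descending more slowly near the bottom.

```bash
python3 -m handwheel '[[[-1,-0.2,-0.4,-4,0],[-1,-0.2,-0.4,-8,0],[-1,-0.2,-0.4,-12,0],[-1,-0.2,-0.4,-14,0],[-1,-0.2,-0.4,-15,0]]]' | grep -E "eef_pos|force"
python3 -m handwheel '[[[-1,0,0,-0.6,0],[-1,0,0,-1.2,0],[-1,0,0,-1.6,0],[-0.5,0,0,-1.6,0],[0.2,0,0,-1.6,0]]]' 25| grep -E "eef_pos|force"
python3 -m handwheel '[[[1,0,0,0,0],[1,0,0,0,0],[1,0,0,0,0],[1,0,0,0,0],[1,0,0,0,0]]]'| grep -E "eef_pos|force|width"
python3 -m handwheel '[[[1,0,0,0,0],[1,0,0,0,0],[1,0,0,0,0]]]'| grep -E "eef_pos|force|width"
```

```text
eef_pos: [0.4524, -0.1678, 0.0238]
ft_force: [-0.7, 1.0, -0.4]
gripper_force: 0.0
eef_pos: [0.4556, -0.1708, 0.0137]
ft_force: [0.9, -0.3, 0.4]
gripper_force: 0.0
eef_pos: [0.4549, -0.1706, 0.0133]
ft_force: [-1.7, -0.6, 4.9]
grip_width: 0.3
gripper_force: 24.7
eef_pos: [0.4549, -0.1706, 0.0133]
ft_force: [-0.1, -0.4, 5.7]
grip_width: 0.299
gripper_force: 24.8
```

```bash
python3 -m handwheel '[[[1,0,0,1,0],[1,0,0,3,0],[1,0,0,6,0],[1,0,0,8,0],[1,0,0,9,0]]]'| grep -E "eef_pos|force|width"
python3 -m handwheel '[[[1,2,0.3,0,0],[1,5,0.8,0,0],[1,9,1.4,0,0],[1,12,1.8,0,0],[1,14,2.1,0,0]]]' | grep -E "eef_pos"
python3 -m handwheel '[[[1,1.5,0.2,0,0],[1,2.5,0.4,0,0],[1,2.5,0.4,0,0],[1,2.5,0.4,0,0],[1,2.5,0.4,0,0]]]' | grep -E "eef_pos|force"
python3 - <<'E'
from h import *
m=camera_model('wrist');o=status.get_obs();im=camera('wrist');print(o['eef_pos'],o['time_s'])
zb=o['eef_pos'][2]-.0133
print(zb,proj(m,(.6202,-.1458,.009)),proj(m,(*o['eef_pos'][:2],zb)),proj(m,(o['eef_pos'][0]-.002,o['eef_pos'][1]-.0134,zb)))
cv2.imwrite('pics/w7.png',np.hstack([im[:,:,::-1][40:390,200:440].repeat(1,0),cv2.resize(im[120:320,250:390,::-1],(245,350),interpolation=cv2.INTER_CUBIC)]))
E
```

```text
eef_pos: [0.4558, -0.1709, 0.1056]
ft_force: [0.5, -0.3, -0.3]
grip_width: 0.298
gripper_force: 24.8
eef_pos: [0.5965, -0.1484, 0.1011]
eef_pos: [0.6183, -0.1451, 0.1016]
ft_force: [-0.9, 0.0, 0.3]
gripper_force: 24.8
[ 0.61827201 -0.14508224  0.1015626 ] 18.6167
0.0882626035030579 [317.4228201  196.94174277] [320.62216135 237.13967888] [320.68497677 215.22273203]
```

View pics/w7.png

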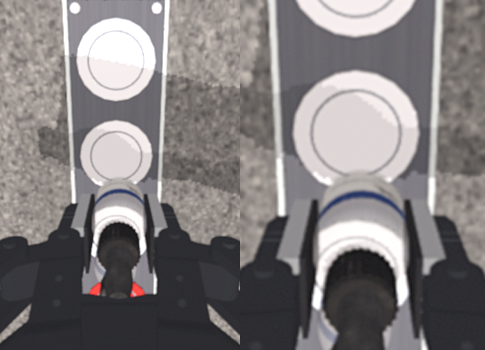

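Disc centre at (316,195), predicted (317,197). The foot edge is at row 216 against a predicted 215, so the bottle is well centred in the grip. Lowering with a 2 mm correction.

```bash
python3 -m handwheel '[[[1,0.2,-0.1,-2,0],[1,0.2,-0.1,-4,0],[1,0.2,-0.1,-6,0],[1,0.2,-0.1,-7,0],[1,0.2,-0.1,-7.4,0]]]' | grep -E "eef_pos|force"
python3 -m handwheel '[[[1,0,0,-0.1,0],[1,0,0,-0.2,0],[1,0,0,-0.3,0],[1,0,0,-0.4,0],[1,0,0,-0.4,0]]]' | grep -E "eef_pos|force"
python3 -m handwheel '[[[1,0,0,0,0],[1,0,0,-0.1,0],[1,0,0,-0.1,0]]]' | grep -E "eef_pos|force"
```

```text
eef_pos: [0.6187, -0.1458, 0.0257]
ft_force: [-0.1, 0.1, -0.3]
gripper_force: 24.8
eef_pos: [0.6221, -0.1464, 0.0254]
ft_force: [-0.4, 0.2, -0.2]
gripper_force: 24.8
eef_pos: [0.6214, -0.1462, 0.0234]
ft_force: [0.5, -0.4, -0.4]
gripper_force: 24.8
```

```bash
python3 -m handwheel '[[[1,0,0,-0.1,0],[1,0,0,-0.15,0],[1,0,0,-0.15,0],[1,0,0,-0.15,0]]]' | grep -E "eef_pos|force"
python3 -m handwheel '[[[0.6,0,0,0,0],[0.2,0,0,0,0],[-0.4,0,0,0,0],[-1,0,0,0,0],[-1,0,0,0,0]]]' | grep -E "eef_pos|force"
python3 -m handwheel '[[[-1,0,0,0,0],[-1,0,0,0,0],[-1,0,0,0,0],[-1,0,0,0,0]]]' | grep -E "eef_pos|width"
python3 -m handwheel '[[[-1,0,0,3,0],[-1,0,0,6,0],[-1,0,0,9,0],[-1,0,0,12,0],[-1,0,0,14,0]]]' | grep -E "eef_pos|force"
```

```text
eef_pos: [0.6215, -0.1462, 0.0224]
ft_force: [-1.4, -0.5, 3.6]
gripper_force: 25.1
eef_pos: [0.6211, -0.1461, 0.0213]
ft_force: [-0.1, -0.4, -0.6]
gripper_force: 0.0
eef_pos: [0.6214, -0.1462, 0.0218]
grip_width: 1.004
eef_pos: [0.6224, -0.1465, 0.1657]
ft_force: [1.0, -0.3, 1.0]
gripper_force: 0.0
```

```bash
python3 -m handwheel '[[[-1,-3,1,0,0],[-1,-7,2.5,0,0],[-1,-10.5,4,0,0],[-1,-14,5.5,0,0],[-1,-16.6,6.8,0,0]]]' | grep -E "eef_pos|force"
python3 -m handwheel '[[[-1,0,0,0,0],[-1,0,0,0,0],[-1,0,0,0,0]]]' | grep -E "eef_pos|force"
python3 - <<'E'
from h import *
m=camera_model('wrist');o=status.get_obs();im=camera('wrist').astype(int);print(o['eef_pos'],o['time_s'])
b=blob(im[...,2]>im[...,0]+60,*proj(m,(.455,-.0785,.055)),30);print(b,onz(m,*b[0],.055),(np.array([*onz(m,*b[0],.055)[:2],.012])-o['eef_pos'])*100)
E
```

```text
eef_pos: [0.4527, -0.0773, 0.1617]
ft_force: [0.3, 0.4, 0.7]
gripper_force: 0.0
eef_pos: [0.4562, -0.0785, 0.1624]
ft_force: [-0.0, 0.1, -0.4]
gripper_force: 0.0
[ 0.45624785 -0.07851631  0.16235423] 21.9167
(array([321.2879257 , 191.60681115]), array([312, 182,  20,  20, 323], dtype=int32)) [ 0.4551768  -0.07932378  0.055     ] [ -0.10710549  -0.08074729 -15.03542348]
```

```bash
python3 -m handwheel '[[[-1,-0.1,-0.1,-4,0],[-1,-0.1,-0.1,-8,0],[-1,-0.1,-0.1,-11,0],[-1,-0.1,-0.1,-12.6,0],[-1,-0.1,-0.1,-13.4,0]]]' | grep -E "eef_pos|force"
python3 -m handwheel '[[[-1,0,0,-0.6,0],[-1,0,0,-1.2,0],[-1,0,0,-1.6,0],[-0.5,0,0,-1.6,0],[0.2,0,0,-1.6,0]]]' 20| grep -E "eef_pos|force"
python3 -m handwheel '[[[1,0,0,0,0],[1,0,0,0,0],[1,0,0,0,0],[1,0,0,0,0],[1,0,0,0,0]]]'| grep -E "eef_pos|force|width"
python3 -m handwheel '[[[1,0,0,0,0],[1,0,0,0,0],[1,0,0,0,0]]]'| grep -E "eef_pos|force|width"
python3 -m handwheel '[[[1,0,0,1,0],[1,0,0,3,0],[1,0,0,6,0],[1,0,0,8,0],[1,0,0,9,0]]]'| grep -E "eef_pos|force|width"
```

```text
eef_pos: [0.4529, -0.079, 0.0243]
ft_force: [0.6, -0.5, -1.0]
gripper_force: 0.0
eef_pos: [0.4553, -0.0795, 0.0128]
ft_force: [0.4, 0.4, -0.4]
gripper_force: 0.0
eef_pos: [0.4549, -0.0794, 0.0125]
ft_force: [-0.4, 0.6, 2.7]
grip_width: 0.26
gripper_force: 21.2
eef_pos: [0.4549, -0.0794, 0.0125]
ft_force: [-0.6, 0.1, 5.2]
grip_width: 0.266
gripper_force: 21.4
eef_pos: [0.4558, -0.0797, 0.1049]
ft_force: [0.9, 0.4, -0.8]
grip_width: 0.262
gripper_force: 21.0
```

```bash
python3 -m handwheel '[[[1,1,-2,0,0],[1,2,-5,0,0],[1,3,-8.5,0,0],[1,4,-12,0,0],[1,6,-14,0,0]]]' | grep -E "eef_pos"
python3 -m handwheel '[[[1,2,-0.1,0,0],[1,5,-0.1,0,0],[1,8,-0.1,0,0],[1,9.3,-0.1,0,0],[1,9.3,-0.1,0,0]]]' | grep -E "eef_pos"
python3 -m handwheel '[[[1,0,0,0,0],[1,0,0,0,0],[1,0,0,0,0]]]' | grep -E "eef_pos|force"
python3 - <<'E'
from h import *
m=camera_model('wrist');o=status.get_obs();im=camera('wrist');print(o['eef_pos'],o['time_s'])
zb=o['eef_pos'][2]-.0125
print(zb,proj(m,(.6094,-.2209,.009)),proj(m,(*o['eef_pos'][:2],zb)),proj(m,(o['eef_pos'][0]-.002,o['eef_pos'][1]-.0114,zb)))
cv2.imwrite('pics/w8.png',np.hstack([im[:,:,::-1][40:390,200:440],cv2.resize(im[120:320,250:390,::-1],(245,350),interpolation=cv2.INTER_CUBIC)]))
E
```

```text
eef_pos: [0.513, -0.2221, 0.1009]
eef_pos: [0.6092, -0.2199, 0.0999]
eef_pos: [0.6061, -0.22, 0.1015]
ft_force: [0.3, -0.3, -0.0]
gripper_force: 21.0
[ 0.60612699 -0.22003807  0.1014738 ] 24.9667
0.08897379695143307 [315.87600952 196.98312511] [320.64953849 237.6549843 ] [321.21960977 218.92600591]
```

View pics/w8.png

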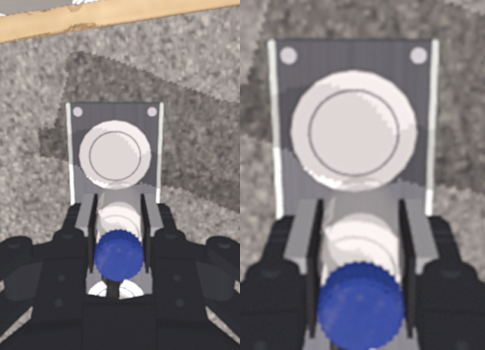

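Disc at (315,193), predicted (316,197), and the vial hangs centred. Shifting +3.5 mm in x and −3 mm in y, then lowering.

```bash
python3 -m handwheel '[[[1,0.35,-0.3,-2,0],[1,0.35,-0.3,-4,0],[1,0.35,-0.3,-6,0],[1,0.35,-0.3,-7,0],[1,0.35,-0.3,-7.4,0]]]' | grep -E "eef_pos|force"
python3 -m handwheel '[[[1,0,0,-0.1,0],[1,0,0,-0.2,0],[1,0,0,-0.3,0],[1,0,0,-0.4,0],[1,0,0,-0.4,0]]]' | grep -E "eef_pos|force"
python3 -m handwheel '[[[1,0,0,0,0],[1,0,0,-0.1,0],[1,0,0,-0.1,0]]]' | grep -E "eef_pos|force"
python3 -m handwheel '[[[1,0,0,-0.05,0],[1,0,0,-0.1,0],[1,0,0,-0.1,0],[1,0,0,-0.1,0]]]' | grep -E "eef_pos|force"
```

```text
eef_pos: [0.6085, -0.2224, 0.0253]
ft_force: [-0.1, 0.6, -1.0]
gripper_force: 21.0
eef_pos: [0.6115, -0.2235, 0.0249]
ft_force: [-0.2, -0.4, 0.3]
gripper_force: 21.0
eef_pos: [0.611, -0.2232, 0.0229]
ft_force: [0.0, 0.5, -0.2]
gripper_force: 21.0
eef_pos: [0.6108, -0.2232, 0.0217]
ft_force: [0.2, 0.9, 0.1]
gripper_force: 21.0
```

Contact is expected at about 0.0215, so a last 0.5 mm, then release, rise and move back for the check.

```bash
python3 -m handwheel '[[[1,0,0,-0.05,0],[1,0,0,-0.05,0],[1,0,0,-0.05,0]]]' | grep -E "eef_pos|force"
python3 -m handwheel '[[[0.6,0,0,0,0],[0.2,0,0,0,0],[-0.4,0,0,0,0],[-1,0,0,0,0],[-1,0,0,0,0]]]' | grep -E "eef_pos|force"
python3 -m handwheel '[[[-1,0,0,0,0],[-1,0,0,0,0],[-1,0,0,0,0],[-1,0,0,0,0]]]' | grep -E "eef_pos|width"
python3 -m handwheel '[[[-1,0,0,3,0],[-1,0,0,6,0],[-1,0,0,9,0],[-1,0,0,12,0],[-1,0,0,15,0]]]' | grep -E "eef_pos|force"
python3 -m handwheel '[[[-1,-4,0,1,0],[-1,-8,0,2,0],[-1,-12,0,3,0],[-1,-16,0,3,0],[-1,-20,0,3,0]]]' | grep -E "eef_pos|force"
python3 -m handwheel '[[[-1,0,-2,0,0],[-1,-2,-5,0,0],[-1,-2,-8,0,0],[-1,-2,-10,0,0],[-1,-2,-10,0,0]]]' | grep -E "eef_pos|force"
python3 - <<'E'
from h import *
t=camera('top')[:,:,::-1];s=camera('scene')[:,:,::-1];cv2.imwrite('pics/t9.png',t)
cv2.imwrite('pics/f9.png',np.vstack([cv2.resize(t[150:220,270:420],(640,299),interpolation=cv2.INTER_CUBIC),cv2.resize(s[140:240,230:430],(640,300),interpolation=cv2.INTER_CUBIC)]))
m=camera_model('top');T=t.astype(int);dk=T.max(2)<75;bl=T[...,0]>T[...,2]+50
for n,k,u,z,e in[('amb',dk,.115,.119,(.6405,.0045)),('big',dk,.1,.092,(.6295,-.0707)),('small',dk,.08,.076,(.6182,-.1458)),('vial',bl,.06,.064,(.6074,-.2209))]:
    b=blob(k,*proj(m,(*e,z)),8);p=onz(m,*b[0],z);print(n,b[0],b[1][4],((p[:2]-e)*1000).round(1))
E
```

```text
eef_pos: [0.6109, -0.2232, 0.0216]
ft_force: [-0.7, 0.7, 0.8]
gripper_force: 21.1
eef_pos: [0.6108, -0.2232, 0.0211]
ft_force: [-0.3, -0.1, -0.8]
gripper_force: 0.0
eef_pos: [0.6108, -0.2232, 0.0213]
grip_width: 0.999
eef_pos: [0.6107, -0.2231, 0.1728]
ft_force: [0.5, -0.2, 0.9]
gripper_force: 0.0
eef_pos: [0.4097, -0.2233, 0.2024]
ft_force: [-0.6, -2.0, -0.1]
gripper_force: 0.0
eef_pos: [0.3901, -0.3267, 0.2011]
ft_force: [-0.4, 0.2, -0.3]
gripper_force: 0.0
amb [290.9787234  169.57446809] 47 [0.6 3.3]
big [321.05882353 178.41176471] 34 [-3.6  1.6]
small [349.90909091 184.09090909] 22 [-2.1  1. ]
vial [378.92105263 188.44736842] 38 [ 1.5 -1.4]
```

View pics/f9.png

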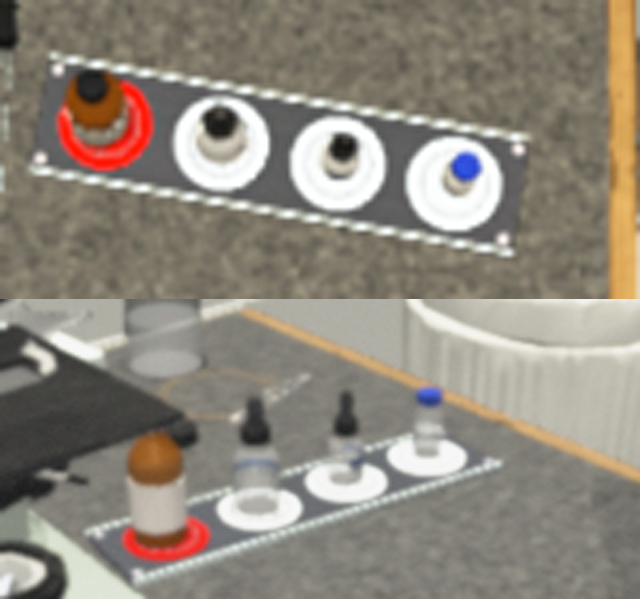

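All four stand upright on their discs in order, red at the left end, with offsets of at most about 4 mm.

```bash
python3 -m handwheel '[[[-1,0,0,0,0],[-1,0,0,0,0],[-1,0,0,0,0],[-1,0,0,0,0]]]' | grep -E "time|eef_pos|force"
python3 -c "from cell import workorder;print(workorder.hand_in())"
```

```text
time_s: 29.12
eef_pos: [0.3912, -0.3225, 0.2015]
ft_force: [0.3, 0.3, -0.6]
gripper_force: 0.0
the job is handed in; nothing more can be done
None
```

I stood the four bottles upright on the tray rail in height order from the red disc, each within about 4 mm of its disc's centre in the top camera view, and handed the job in at 29 s; the hand-in returned no verdict.

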